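# Load the gauge feeder, flip the catch and hold the run lever

### The job

First lift the feeder tray's handle to tip all five bushes into the hopper, and let the tray back down level. Then flip the catch on the lever stand fully over to free the lever, and only then pull the lever by its grip all the way towards the robot and keep it there against its spring: the gauge runs only while the lever is held, so finish while still holding it. Leave the other things on the bench where they are.

Things in the scene. Friction and masses are not known exactly. Their poses are not given: they have to be found in the camera images.
- feeder: The feeder, fixed to the bench left or right of the lever stand: dark base, grey-walled hopper and, on its near side, a hinged aluminium tip-up tray. Origin on the bench, straight below the tray's hinge line. x points from tray to hopper (away from the robot, turned up to 0.2 rad either way), y along the hinge, z up. The hinge line lies along y, 100 mm above the bench.
- tray_handle (a point): Middle of the tray's handle, a round steel bar 12 mm thick along the feeder's y, held by two rods 55 mm either side of this point; 44 mm free to the tray's end wall, free space beneath. With the tray down it lies 170 mm from the hinge line towards the robot and 20 mm above it (120 mm above the bench). Lifting it swings the tray up about the hinge and tips the contents into the hopper.
- tray (a joint): Tray angle in rad: 0 = level (down, as found), growing as the handle is lifted, stop at 1.3. The bushes slide out beyond about 0.7, reliably at 1.2. Takes 4 to 6 N at the handle; the tray sinks back by its own weight when let down or let go. The tray is 120 mm long, 150 mm wide, with walls 32 mm high, and open at the hopper end.
- hopper_floor (a point): Centre of the hopper's inner floor, 34 mm above the bench, 82 mm beyond the hinge line; axes as the feeder. The hopper's inside is 146 mm (x) by 184 mm (y); its side walls reach 130 mm and its clear back wall 165 mm above the bench.
- lever_stand: The lever stand: a dark plate with a grey control box, carrying an upright lever and the catch that bars it. Fixed to the bench; origin on the bench surface, x pointing away from the robot (turned up to 0.2 rad either way), y to the left seen from the robot, z up. Moved to a new place each time, together with all it carries. 
- lever_grip (a point): Point on the lever's black round grip (14 mm thick, 105 mm long, along the stand's y) where it is taken from above: the grip runs 49 mm to +y of this point; 50 mm to -y it meets the lever's 12 mm steel arm. Moves with the lever on a circle of 150 mm about lever_hinge; about 200 mm above the bench.
- lever_hinge (a point): Point on the lever's hinge axis level with lever_grip along the stand's y, 60 mm above the bench. The axis runs along the stand's y.
- lever (a joint): Lever angle in rad: 0 = at rest, grip leaning 0.35 rad away from the robot; grows as the grip is pulled towards the robot (the stand's -x), stop at 0.9 (leaning 0.55 rad towards the robot). A spring drives it back: about 3 N at the grip at the start, 10 N at the stop. With the catch down it is barred: only up to 0.16 rad of play.
- catch_tab (a point): Top of the catch's upright steel tab (26 mm wide along the stand's x, 5 mm thick, 75 mm long up from its hinge). The catch is a bell crank: a 12 mm square claw, 85 mm long, lies level from the hinge to the stand's +y, barring the lever's arm. Pushing the tab over to the stand's -y, away from the lever, lifts the claw clear. About 60 mm lie between tab and lever arm.
- catch_hinge (a point): The catch's hinge point, 110 mm above the bench; the axis runs along the stand's x.
- catch (a joint): Catch angle in rad: 0 = fully barring the lever (it is found at 0 to 0.2), growing as the tab is pushed over to the stand's -y, stop at 1.2 (fully flipped). The claw clears the lever's arm beyond about 0.7. It stays where it is left (stiff hinge, 2 to 3 N half-way up the tab).
- bush0_mid (a point): Centre of one of the five steel flanged bushes lying in the tray: flange 34 mm across, barrel 24 mm, 26 mm long, about 80 g.
- bush1_mid (a point): Centre of one of the five steel flanged bushes lying in the tray: flange 34 mm across, barrel 24 mm, 26 mm long, about 80 g.
- bush2_mid (a point): Centre of one of the five steel flanged bushes lying in the tray: flange 34 mm across, barrel 24 mm, 26 mm long, about 80 g.
- bush3_mid (a point): Centre of one of the five steel flanged bushes lying in the tray: flange 34 mm across, barrel 24 mm, 26 mm long, about 80 g.
- bush4_mid (a point): Centre of one of the five steel flanged bushes lying in the tray: flange 34 mm across, barrel 24 mm, 26 mm long, about 80 g.
- ref_sphere_pt (a point): Bystander: reference sphere (white ball on a black stand, foot 56 mm across, 137 mm tall) beside the feeder, at its +y side; point 60 mm up its axis.
- ring_gauge_pt (a point): Bystander: steel ring gauge, 64 mm across, 20 mm high, by the lever stand's +y side; its centre.
- block_case_pt (a point): Bystander: wooden gauge-block case 60 x 100 x 30 mm, on the near middle of the bench; its centre.
Mind the look-alikes: they are no part of the job. What is shaped like the part that bears bush4_mid but black or brown is not meant.

How it is judged:
On the way, in this order (a step that is already met when the one before it is completed fails the run):
1. all five bushes lie in the hopper, catch still barring the lever (x of bush0_mid in the frame of hopper_floor between -0.08 and 0.08 m and y of bush0_mid in the frame of hopper_floor between -0.095 and 0.095 m and z of bush0_mid in the frame of hopper_floor between 0 and 0.055 m and x of bush1_mid in the frame of hopper_floor between -0.08 and 0.08 m and y of bush1_mid in the frame of hopper_floor between -0.095 and 0.095 m and z of bush1_mid in the frame of hopper_floor between 0 and 0.055 m and x of bush2_mid in the frame of hopper_floor between -0.08 and 0.08 m and y of bush2_mid in the frame of hopper_floor between -0.095 and 0.095 m and z of bush2_mid in the frame of hopper_floor between 0 and 0.055 m and x of bush3_mid in the frame of hopper_floor between -0.08 and 0.08 m and y of bush3_mid in the frame of hopper_floor between -0.095 and 0.095 m and z of bush3_mid in the frame of hopper_floor between 0 and 0.055 m and x of bush4_mid in the frame of hopper_floor between -0.08 and 0.08 m and y of bush4_mid in the frame of hopper_floor between -0.095 and 0.095 m and z of bush4_mid in the frame of hopper_floor between 0 and 0.055 m and value of joint catch below 0.5 rad), for 0.2 s.
2. the catch is flipped over (beyond 0.9 rad) while the lever is still at rest (value of joint catch above 0.9 rad and value of joint lever below 0.15 rad), for 0.1 s.
3. the lever is pulled back beyond 0.7 rad and held by the gripper (value of joint lever above 0.7 rad and contact force between the fingers and lever above 2 N), for 0.3 s.
At the end, for the whole second after the job is handed in: The gripper holds the lever pulled beyond 0.7 rad of its 0.9 rad (finger contact over 2 N), the catch is flipped beyond 0.9 rad of its 1.2, the tray is back down (below 0.15 rad) and all five bushes lie inside the hopper (centres within its walls, less than 55 mm above its floor) (all of step 3 and value of joint catch above 0.9 rad and value of joint tray below 0.15 rad and x of bush0_mid in the frame of hopper_floor between -0.08 and 0.08 m and y of bush0_mid in the frame of hopper_floor between -0.095 and 0.095 m and z of bush0_mid in the frame of hopper_floor between 0 and 0.055 m and x of bush1_mid in the frame of hopper_floor between -0.08 and 0.08 m and y of bush1_mid in the frame of hopper_floor between -0.095 and 0.095 m and z of bush1_mid in the frame of hopper_floor between 0 and 0.055 m and x of bush2_mid in the frame of hopper_floor between -0.08 and 0.08 m and y of bush2_mid in the frame of hopper_floor between -0.095 and 0.095 m and z of bush2_mid in the frame of hopper_floor between 0 and 0.055 m and x of bush3_mid in the frame of hopper_floor between -0.08 and 0.08 m and y of bush3_mid in the frame of hopper_floor between -0.095 and 0.095 m and z of bush3_mid in the frame of hopper_floor between 0 and 0.055 m and x of bush4_mid in the frame of hopper_floor between -0.08 and 0.08 m and y of bush4_mid in the frame of hopper_floor between -0.095 and 0.095 m and z of bush4_mid in the frame of hopper_floor between 0 and 0.055 m); the arm keeps its last pose, push and grip.
It fails at once if the lever is forced (beyond 0.3 rad) while the catch still bars it (value of joint lever above 0.3 rad and value of joint catch below 0.6 rad).
It fails at once if a bystander is moved by more than 40 mm (distance of any of ref_sphere_pt, ring_gauge_pt, block_case_pt from where it was at the start of the episode above 0.04 m).
It also fails if it takes over 67 s, if anything falls off the work surface, if the arm or the gripper's body presses on something with over 40 N, if the wrist force passes 120 N, or if a joint passes its speed limit or range.

### The arm

A 6-joint arm with a two-finger parallel gripper is mounted at the origin on the work surface. World frame = base frame: x ahead of the robot, y to its left, z up, the work surface at z = 0. Lengths are in m, angles in rad, forces in N, time in s.
With the tool pointing down it reaches from about 0.375 to 0.975 m from the base axis. Payload 3.8 kg.
Tool frame: the origin (TCP) lies at the very end of the fingers, on their centre line; the grasp point (between the pads) lies 19 mm behind it; z points along the fingers, y is the line along which they close (so a half turn about z gives the same grasp; the last joint's range is limited). The gripper opens to 85 mm and grips with 20 to 120 N. Pads are 22 mm wide; open, the fingers measure 114 mm over their backs; the gripper's body (76 mm by 85 mm) begins 54 mm behind the grasp point. The pads swing forward as they close: fully open they stand 13 mm farther back than shut.
Start: joints at [1.188, 0.264, 1.604, -0, 1.274, -0.037], TCP at [0.229, 0.635, 0.231] pointing down, gripper open.
Joint ranges: [-2.63, 2.63], [-0.94, 2.18], [0.31, 2.57], [-1.31, 4.45], [0, 2.66], [-2.55, 2.55]. Speed limits (rad/s): [2.57, 2.57, 3.14, 3.14, 3.14, 3.14].

### API

Orientations are given as a rotation vector (axis times angle).
In Python, from workcell import * gives the robot as it stands.
- The arm moves only by the shell command python3 -m crank 'ROWS' [OPENING] [FORCE]. ROWS is JSON, a list that holds one entry, the list of rows, each a list of 6 numbers: the shift along the tool's x, y, z in cm, then the turn, a rotation vector about the tool's x, y, z in rad. In form: [[[dx, dy, dz, ax, ay, az], ...]]. A call has 1 to 8 rows; each row shifts and turns the commanded pose from where the row before left it, along the tool's axes as they then stand; what a row does not reach is not made up. A row lasts 1/12 s, in which the tool goes at most 41.7 mm and 7.16 degrees, less where a joint would pass 70% of its speed; a pose out of reach is approached as far as the arm can. A call with a gripper value outside its range is refused whole. OPENING is the finger opening in cm, from 0 to 8.54, set as the call begins (- or left out, the last holds). The fingers move at their own pace and stop on an object; FORCE is the grip in N (left out, the last holds). Time passes only in rows, so rows that do not move let the fingers close. It gives the time, the measured TCP pose, the force, the opening and the grip force at its end, in the units of the state.
- read_state(): the state, without advancing time (a new reading comes with each control period).
- read_camera(name): name is "scene" or "top" or "wrist"; returns the picture (384x512x3 uint8, blue, green, red); there is no depth.
- camera_model(name): a dict with "camera_matrix" (3x3 intrinsics, pixels), "R" (3x3) and "t" (3): a world point X has camera coordinates R X + t. Camera axes: x right, y down, z forward; pixel columns grow to the right and rows downward; lengths in m; the calibration is good to about 2 mm. A picture is of the moment at which its call begins: read the wrist's pose just before it. camera_model takes no time and is no camera call; for the wrist camera it gives the pose at the moment of the call.
- finish_job(): hands the job in; it is judged then, once.
The state is a dict: "time": time; "q": joint angles; "joint_vel": joint speeds; "joint_torque": joint torques, N m; "tool_pos": TCP position; "tcp_rot": TCP orientation; "wrist_force": force on the tool from outside, world axes, zero at the start; "torque": the same for the moment, N m; "width": opening from 0.0 (shut) to 1.0 (fully open); "grip_force": force on a finger pad.
Only numpy, scipy, OpenCV 4.12 (cv2) and the standard library are available. Lean on these libraries where they do the work, as an engineer would, in place of code of your own. Each camera call takes 0.05 s, during which the arm holds its last target. There are 200 camera calls.

## Working session

There is one attempt and no reset: what is moved stays moved. The work goes in short steps, Python scripts to look and compute and a shell command to move; the robot and the scene stay as the last step left them, time stands still between calls to the robot, and variables do not carry over. Pictures are saved under pics/ and viewed, at most 10 in all, crops included, and the job is handed in when it is done.

```bash
mkdir -p pics; cat > h.py <<'E'
from workcell import *
import numpy as np, cv2
from scipy.spatial.transform import Rotation as R
def snap(n,f):
    m=camera_model(n); im=np.array(read_camera(n)); cv2.imwrite('pics/'+f,im); return m,im
def proj(m,X):
    c=np.array(m['R'])@np.array(X,float).reshape(3)+np.array(m['t']).ravel(); p=np.array(m['camera_matrix'])@c; return p[:2]/p[2]
def ray(m,u,v):
    Rm=np.array(m['R']);t=np.array(m['t']).ravel()
    d=Rm.T@np.linalg.inv(m['camera_matrix'])@[u,v,1]; return -Rm.T@t,d
def atz(m,u,v,z):
    o,d=ray(m,u,v); return o+d*(z-o[2])/d[2]
E
python3 - <<'E'
from h import *
for n in('scene','top'):
    m,im=snap(n,n+'0.png'); o,d=ray(m,256,192); print(n,o.round(3),(d/np.linalg.norm(d)).round(3))
s=read_state(); print(s)
a=cv2.imread('pics/scene0.png');b=cv2.imread('pics/top0.png')
cv2.imwrite('pics/s0.png',cv2.resize(a,(800,600),interpolation=cv2.INTER_CUBIC));cv2.imwrite('pics/t0.png',cv2.resize(b,(800,600),interpolation=cv2.INTER_CUBIC))
E
```

```text
scene [ 1.167 -0.111  1.076] [-0.52   0.148 -0.841]
top [0.354 0.06  1.055] [ 0.195  0.006 -0.981]
{'time': 0.1, 'q': array([ 1.18812347e+00,  2.64687227e-01,  1.60527388e+00,  4.73650761e-05,
        1.27372026e+00, -3.68994202e-02]), 'joint_vel': array([-3.66352303e-04, -1.03397953e-03, -1.26815733e-03, -1.74727878e-04,
        7.82718422e-05, -1.94905744e-03]), 'joint_torque': array([-8.79934269e-04, -5.16710222e+01, -3.68587804e+01, -9.05088041e-05,
        6.42567000e-03,  8.34669805e-06]), 'tool_pos': array([0.22850485, 0.63441878, 0.23006052]), 'tcp_rot': array([-0.54037676, -3.0942812 ,  0.00319371]), 'wrist_force': array([ 0.24687728, -0.15551519,  0.34621542]), 'torque': array([-0.04101441,  0.0304891 ,  0.02752687]), 'grip_force': 0.0, 'width': 1.003702356902154}
```

View pics/s0.png

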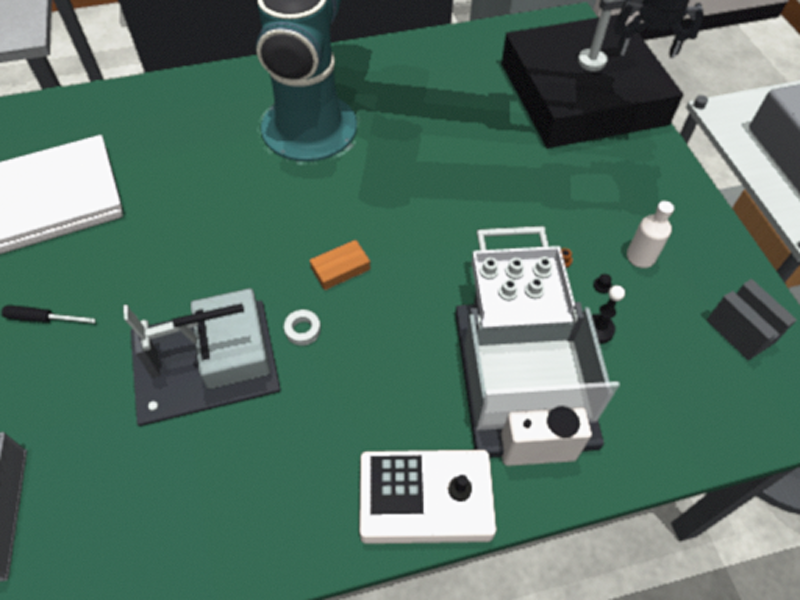

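View pics/t0.png

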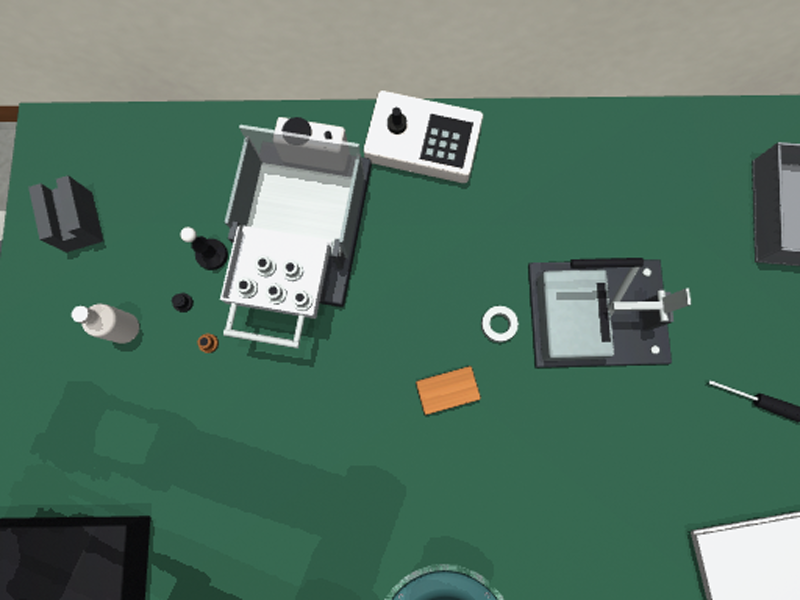

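Candidates for "bush" (top view, 800 px scale): steel ones in the tray (265,265), (292,268), (246,287), (275,291), (302,298) are meant. The black (181,301) and brown (207,342) ones on the bench are look-alikes. The handle bar runs (227,333)–(298,345), the grip (571,262)–(643,262), and the catch tab is at (680,297). I'll check these in a close crop.

```bash
python3 - <<'E'
from h import *
a=cv2.imread('pics/scene0.png');b=cv2.imread('pics/top0.png')
def t(im,x,y): return cv2.resize(im[y:y+100,x:x+133],(400,300),interpolation=cv2.INTER_CUBIC)
cv2.imwrite('pics/c0.png',np.vstack([np.hstack([t(b,125,130),t(b,325,150)]),np.hstack([t(a,290,140),t(a,70,180)])]))
E
```

```text
(no output)
```

View pics/c0.png

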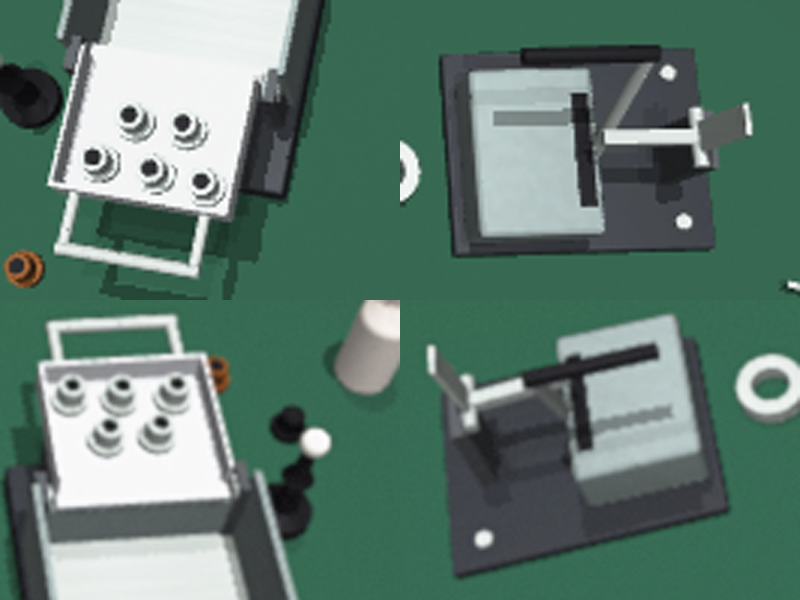

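```bash
python3 - <<'E'
from h import *
mt=camera_model('top');ms=camera_model('scene')
def tri(p,q):
    A=[];b=[]
    o1,d1=ray(mt,*p);o2,d2=ray(ms,*q)
    d1/=np.linalg.norm(d1);d2/=np.linalg.norm(d2)
    P1=np.eye(3)-np.outer(d1,d1);P2=np.eye(3)-np.outer(d2,d2)
    X=np.linalg.solve(P1+P2,P1@o1+P2@o2); return X.round(4),round(np.linalg.norm(P1@(X-o1))*1e3,1)
T1=lambda x,y:(125+x/3-.33,130+y/3-.33)
T2=lambda x,y:(325+(x-400)/3-.33,150+y/3-.33)
S1=lambda x,y:(290+x/3-.33,140+(y-300)/3-.33)
S2=lambda x,y:(70+(x-400)/3-.33,180+(y-300)/3-.33)
print('handleL',tri(T1(60,247),S1(178,321)),atz(mt,*T1(60,247),.12),atz(ms,*S1(178,321),.12))
print('handleR',tri(T1(195,268),S1(50,325)),atz(mt,*T1(195,268),.12),atz(ms,*S1(50,325),.12))
print('grip+y',tri(T2(522,57),S2(657,350)),'grip-y',tri(T2(660,54),S2(527,379)))
print('tab far',tri(T2(749,106),S2(446,376)),'near',tri(T2(748,131),S2(430,347)))
print('plate corners',[atz(mt,*T2(*c),.01).round(3) for c in((455,255),(715,248),(692,50),(441,57))])
E
```

```text
handleL (array([0.4945, 0.3453, 0.1179]), np.float64(2.6)) [0.49357806 0.3421048  0.12      ] [0.49589837 0.34710182 0.12      ]
handleR (array([0.4739, 0.2291, 0.1247]), np.float64(0.3)) [0.47453218 0.23024015 0.12      ] [0.47039902 0.23040342 0.12      ]
grip+y (array([ 0.5763, -0.19  ,  0.199 ]), np.float64(0.1)) grip-y (array([ 0.5771, -0.2937,  0.2005]), np.float64(2.7))
tab far (array([ 0.5404, -0.3648,  0.1777]), np.float64(7.0)) near (array([ 0.5181, -0.3665,  0.1848]), np.float64(0.4))
plate corners [array([ 0.439, -0.171,  0.01 ]), array([ 0.442, -0.41 ,  0.01 ]), array([ 0.63 , -0.407,  0.01 ]), array([ 0.626, -0.168,  0.01 ])]
```

```bash
cat >> h.py <<'E'
def go(p,yaw,tilt=0):
    "delta in tool axes (after nothing turned yet) to p, tool down, tool y at world angle yaw"
    s=read_state(); C=R.from_rotvec(s['tcp_rot']); y=np.array([np.cos(yaw),np.sin(yaw),0]);z=np.array([0,0,-1.])
    G=R.from_matrix(np.c_[np.cross(y,z),y,z])
    d=np.array(p)-s['tool_pos']
    print('t',round(s['time'],2),'pos',s['tool_pos'].round(4),'F',s['wrist_force'].round(1),'w',round(s['width'],3),'q6',s['q'][5].round(2))
    print('turn(tool)',(C.inv()*G).as_rotvec().round(3),'cm in goal axes',(G.inv().apply(d)*100).round(2),'cm now axes',(C.inv().apply(d)*100).round(2))
E
python3 -m crank '[[[0,0,0,0,0,0.117],[0,0,0,0,0,0.117],[0,0,0,0,0,0.117],[0,0,0,0,0,0.117],[0,0,0,0,0,0.117],[0,0,0,0,0,0.117]]]' 4
python3 -m crank '[[[0,0,0,0,0,0.117],[0,0,0,0,0,0.117],[0,0,0,0,0,0.117],[0,0,0,0,0,0.117],[0,0,0,0,0,0.117],[0,0,0,0,0,0.117]]]'
python3 -c "
from h import *
go([.484,.287,.22],-.175)"
```

```text
time: 0.6
tool_pos: [0.2286, 0.6346, 0.2305]
tcp_rot: [1.579, 2.716, -0.002]
wrist_force: [-0.3, 0.2, -1.6]
width: 0.472
grip_force: 0.0
time: 1.1
tool_pos: [0.2286, 0.6346, 0.2304]
tcp_rot: [2.416, 2.007, -0.002]
wrist_force: [0.1, -0.2, -0.1]
width: 0.475
grip_force: 0.0
t 1.1 pos [0.2286 0.6346 0.2304] F [ 0.1 -0.2 -0.1] w 0.475 q6 1.37
turn(tool) [-0.     0.001 -0.01 ] cm in goal axes [-29.79  31.2    1.04] cm now axes [-29.48  31.49   1.08]
```

```bash
python3 -m crank '[[[-2.7,2.8,0,0,0,-0.01],[-2.7,2.8,0,0,0,0],[-2.7,2.8,0,0,0,0],[-2.7,2.8,0,0,0,0],[-2.7,2.8,0,0,0,0],[-2.7,2.8,0,0,0,0],[-2.7,2.8,0,0,0,0],[-2.7,2.8,0,0,0,0]]]' | head -3
python3 -m crank '[[[-2.7,2.8,0,0,0,0],[-2.7,2.8,0,0,0,0],[-2.8,2.9,0,0,0,0],[0,0,0,0,0,0],[0,0,0,0,0,0]]]' | head -3
python3 - <<'E'
from h import *
go([.484,.287,.22],-.175)
m,im=snap('wrist','w1.png')
print(proj(m,[.484,.287,.12]),proj(m,[.4945,.345,.12]),proj(m,[.4739,.229,.12]))
o,d=ray(m,256,192);print(o,d/np.linalg.norm(d))
E
```

```text
time: 1.77
tool_pos: [0.4134, 0.3823, 0.2308]
tcp_rot: [2.401, 2.026, -0.001]
time: 2.18
tool_pos: [0.4838, 0.2871, 0.2308]
tcp_rot: [-2.405, -2.021, 0.001]
t 2.18 pos [0.4838 0.2871 0.2308] F [-1.2  1.   0.1] w 0.466 q6 0.66
turn(tool) [-0.001  0.001  0.002] cm in goal axes [-0.    0.02  1.08] cm now axes [-0.    0.02  1.08]
[258.62354433 184.05151964] [259.14660079 111.93912814] [258.60368194 247.57305926]
[0.49602802 0.35638369 0.37243345] [-0.05836812 -0.28739226 -0.95603287]
```

View pics/w1.png

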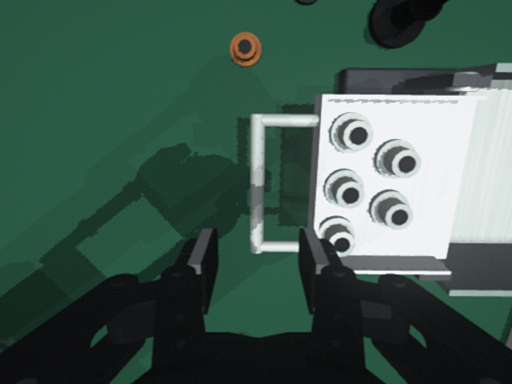

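The wrist view shows the bar at column 257, with rods at rows 120 and 247. That matches my projection (258; 112–247) to a few mm, and the steel bushes sit in the tray. Next: descend and grip.

```bash
python3 -m crank '[[[0.1,0,2.6,0,0,0],[0,0,2.6,0,0,0],[0,0,2.6,0,0,0],[0,0,2.6,0,0,0],[0,0,2.6,0,0,0],[0,0,0,0,0,0],[0,0,0,0,0,0]]]' 3.6
python3 -m crank '[[[0,0,0,0,0,0],[0,0,0,0,0,0],[0,0,0,0,0,0],[0,0,0,0,0,0],[0,0,0,0,0,0],[0,0,0,0,0,0]]]' 0 30
python3 - <<'E'
import numpy as np
r=np.hypot(.17,.02);a=np.arctan2(.02,.17);
f=np.linspace(0,1.25,21);y=-r*np.cos(a+f);z=r*np.sin(a+f)
print(np.c_[f[1:],np.diff(y)*100,-np.diff(z)*100].round(2))
E
```

```text
time: 2.82
tool_pos: [0.4806, 0.2905, 0.0996]
tcp_rot: [-2.398, -2.028, 0.007]
wrist_force: [0.5, 0.3, 1.8]
width: 0.421
grip_force: 0.0
time: 3.32
tool_pos: [0.4836, 0.2916, 0.1036]
tcp_rot: [-2.401, -2.024, -0.005]
wrist_force: [-4.6, 4.3, 6.0]
width: 0.126
grip_force: 29.7
[[ 0.06  0.16 -1.06]
 [ 0.12  0.22 -1.05]
 [ 0.19  0.29 -1.03]
 [ 0.25  0.35 -1.01]
 [ 0.31  0.41 -0.99]
 [ 0.38  0.48 -0.96]
 [ 0.44  0.53 -0.93]
 [ 0.5   0.59 -0.89]
 [ 0.56  0.65 -0.85]
 [ 0.62  0.7  -0.81]
 [ 0.69  0.75 -0.77]
 [ 0.75  0.79 -0.72]
 [ 0.81  0.84 -0.67]
 [ 0.88  0.88 -0.61]
 [ 0.94  0.91 -0.56]
 [ 1.    0.95 -0.5 ]
 [ 1.06  0.98 -0.44]
 [ 1.12  1.   -0.38]
 [ 1.19  1.02 -0.31]
 [ 1.25  1.04 -0.25]]
```

```bash
python3 -m crank '[[[0,0.16,-1.06,0,0,0],[0,0.22,-1.05,0,0,0],[0,0.29,-1.03,0,0,0],[0,0.35,-1.01,0,0,0],[0,0.41,-0.99,0,0,0],[0,0.48,-0.96,0,0,0]]]'
python3 -m crank '[[[0,0.53,-0.93,0,0,0],[0,0.59,-0.89,0,0,0],[0,0.65,-0.85,0,0,0],[0,0.7,-0.81,0,0,0],[0,0.75,-0.77,0,0,0],[0,0.79,-0.72,0,0,0]]]'
```

```text
time: 3.82
tool_pos: [0.5005, 0.2884, 0.1629]
tcp_rot: [-2.399, -2.022, 0.0]
wrist_force: [-5.0, 6.8, -2.9]
width: 0.126
grip_force: 29.3
time: 4.32
tool_pos: [0.5376, 0.2816, 0.2142]
tcp_rot: [-2.396, -2.021, 0.007]
wrist_force: [-13.9, 2.9, 11.2]
width: 0.123
grip_force: 29.7
```

```bash
python3 -m crank '[[[0,0.75,-0.8,0,0,0],[0,0.8,-0.75,0,0,0],[0,0.86,-0.68,0,0,0],[0,0.92,-0.55,0,0,0]]]'
python3 -m crank '[[[0,0.98,-0.46,0,0,0],[0,1.0,-0.4,0,0,0],[0,1.02,-0.32,0,0,0],[0,1.04,-0.25,0,0,0],[0,0,0,0,0,0],[0,0,0,0,0,0]]]'
```

```text
time: 4.65
tool_pos: [0.5745, 0.2748, 0.2416]
tcp_rot: [-2.401, -2.026, -0.001]
wrist_force: [-4.7, 1.9, 5.9]
width: 0.125
grip_force: 29.9
time: 5.15
tool_pos: [0.6162, 0.2671, 0.2551]
tcp_rot: [2.401, 2.024, 0.003]
wrist_force: [-2.2, -1.1, 5.8]
width: 0.127
grip_force: 31.3
```

```bash
python3 -m crank '[[[0,0,0,0,0,0],[0,0,0,0,0,0],[0,0,0,0,0,0],[0,0,0,0,0,0],[0,0,0,0,0,0],[0,0,0,0,0,0],[0,0,0,0,0,0],[0,0,0,0,0,0]]]' |head -3
python3 - <<'E'
from h import *
m,a=snap('scene','s2.png');m,b=snap('top','t2.png')
cv2.imwrite('pics/c2.png',np.hstack([cv2.resize(a[130:310,270:405],(450,600)),cv2.resize(b[60:240,120:225],(350,600))]))
E
```

```text
time: 5.82
tool_pos: [0.6155, 0.2672, 0.2549]
tcp_rot: [2.4, 2.024, 0.002]
```

View pics/c2.png

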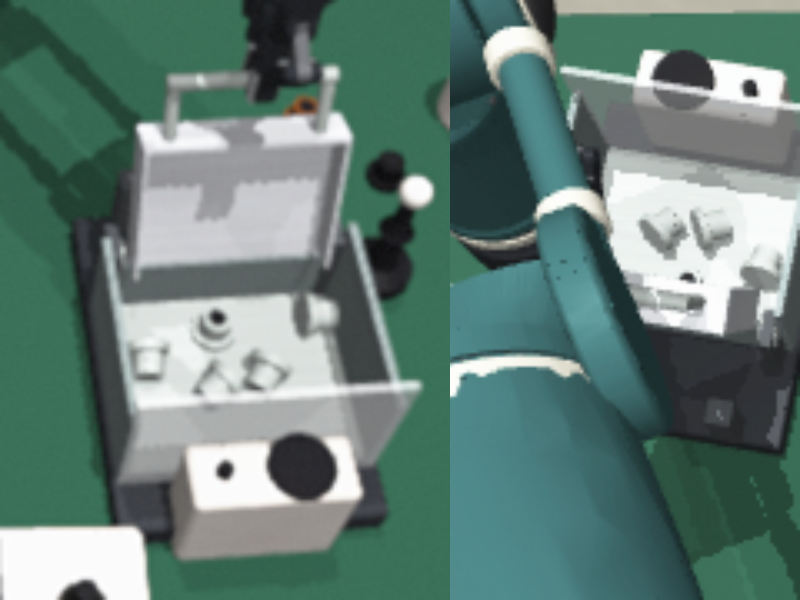

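In the scene half of this picture all five bushes lie in the hopper: (215,325), (315,313), (148,357), (265,368) and (213,380). The tray is empty. Now I swing it back down.

```bash
python3 -m crank '[[[0,-1.04,0.25,0,0,0],[0,-1.02,0.32,0,0,0],[0,-1.0,0.4,0,0,0],[0,-0.98,0.46,0,0,0],[0,-0.92,0.55,0,0,0],[0,-0.86,0.68,0,0,0],[0,-0.8,0.75,0,0,0]]]' | sed -n '2p;4p'
python3 -m crank '[[[0,-0.79,0.8,0,0,0],[0,-0.79,0.72,0,0,0],[0,-0.75,0.77,0,0,0],[0,-0.7,0.81,0,0,0],[0,-0.65,0.85,0,0,0],[0,-0.59,0.89,0,0,0],[0,-0.53,0.93,0,0,0]]]' | sed -n '2p;4p'
python3 -m crank '[[[0,-0.48,0.96,0,0,0],[0,-0.41,0.99,0,0,0],[0,-0.35,1.01,0,0,0],[0,-0.29,1.03,0,0,0],[0,-0.22,1.05,0,0,0],[0,-0.16,0.8,0,0,0],[0,0,0,0,0,0]]]' | sed -n '2p;4p'
```

```text
tool_pos: [0.5468, 0.2798, 0.2202]
wrist_force: [-6.9, 2.9, 8.8]
tool_pos: [0.5007, 0.2881, 0.1614]
wrist_force: [2.0, 5.5, 0.3]
tool_pos: [0.4833, 0.2907, 0.1039]
wrist_force: [3.4, 3.6, 1.8]
```

```bash
python3 -m crank '[[[0,0,0,0,0,0],[0,0,0,0,0,0],[0,0,0,0,0,0],[0,0,-2,0,0,0],[0,0,-3.8,0,0,0],[0,0,-3.8,0,0,0],[0,0,-3.8,0,0,0],[0,0,-3.8,0,0,0]]]' 3.6 | sed -n '2p;4p'
python3 -m crank '[[[0,0,0,0,0,-0.063],[0,0,0,0,0,-0.063],[0,0,0,0,0,-0.062],[0,0,0,0,0,0]]]' 0 | sed -n '2p;4p'
python3 -c "
from h import *
go([.529,-.335,.26],.013)"
```

```text
tool_pos: [0.4817, 0.2893, 0.2765]
wrist_force: [0.3, 0.7, 0.7]
tool_pos: [0.4823, 0.2896, 0.2755]
wrist_force: [0.1, 0.7, -0.6]
t 8.67 pos [0.4823 0.2896 0.2755] F [ 0.1  0.7 -0.6] w -0.004 q6 0.48
turn(tool) [-0.001  0.001  0.007] cm in goal axes [-62.51   3.86   1.55] cm now axes [-62.54   3.4    1.6 ]
```

```bash
python3 -m crank '[[[-3.9,0.24,0,0,0,0.007],[-3.9,0.24,0,0,0,0],[-3.9,0.24,0,0,0,0],[-3.9,0.24,0,0,0,0],[-3.9,0.24,0,0,0,0],[-3.9,0.24,0,0,0,0],[-3.9,0.24,0,0,0,0],[-3.9,0.24,0,0,0,0]]]' | sed -n '2p;4p'
python3 -m crank '[[[-3.9,0.24,0,0,0,0],[-3.9,0.24,0,0,0,0],[-3.9,0.24,0,0,0,0],[-3.9,0.24,0,0,0,0],[-3.9,0.24,0,0,0,0],[-3.9,0.24,0,0,0,0],[0,0,0,0,0,0],[0,0,0,0,0,0]]]' | sed -n '2p;4p'
python3 - <<'E'
from h import *
go([.529,-.335,.26],.013)
m,im=snap('wrist','w3.png');m2,b=snap('top','t3.png')
for X in([.529,-.3655,.183],[.577,-.241,.2],[.577,-.294,.2],[.529,-.335,.15]): print(proj(m,X).round(),proj(m2,X).round())
E
```

```text
tool_pos: [0.505, -0.0235, 0.2752]
wrist_force: [1.3, -0.5, 0.5]
tool_pos: [0.5222, -0.2572, 0.2745]
wrist_force: [-0.5, 0.7, 0.3]
t 10.0 pos [ 0.5222 -0.2572  0.2745] F [-0.5  0.7  0.3] w 0.001 q6 -0.51
turn(tool) [-0.002 -0.001 -0.006] cm in goal axes [-7.79  0.58  1.45] cm now axes [-7.78  0.63  1.44]
[265. 309.] [440. 189.]
[336. 177.] [387. 168.]
[330. 244.] [410. 168.]
[265. 259.] [421. 192.]
```

View pics/w3.png

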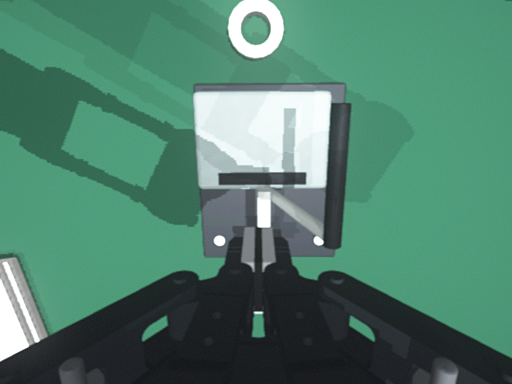

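The grip runs rows 103–247 at about column 339, and the claw is at column 264. Both agree with the projection, so I go over the gap and down.

```bash
python3 -m crank '[[[-3.9,0.2,0,0,0,-0.006],[-3.9,0.2,0,0,0,0],[0,0,3,0,0,0],[0,0,3,0,0,0],[0,0,3,0,0,0],[0,0,2.5,0,0,0],[0,0,0,0,0,0],[0,0,0,0,0,0]]]' | sed -n '2p;4p'
python3 - <<'E'
from h import *
m,a=snap('scene','s4.png')
cv2.imwrite('pics/c4.png',cv2.resize(a[170:280,70:200],(708,600),interpolation=cv2.INTER_CUBIC))
E
```

```text
tool_pos: [0.5273, -0.3309, 0.1592]
wrist_force: [0.3, -0.9, 0.7]
```

View pics/c4.png

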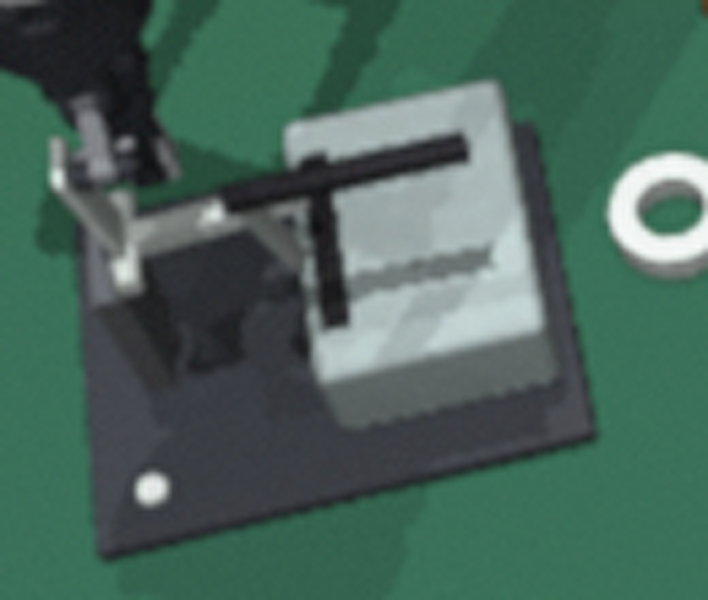

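```bash
python3 -m crank '[[[-1,0,0.2,0,0,0],[-1,0,0.4,0,0,0],[-0.8,0,0.4,0,0,0],[-0.7,0,0.4,0,0,0],[-0.7,0,0.4,0,0,0],[-0.7,0,0.4,0,0,0]]]' | sed -n '2p;4p'
python3 -m crank '[[[-0.6,0,0.3,0,0,0],[-0.6,0,0.3,0,0,0],[-0.5,0,0.2,0,0,0],[0,0,0,0,0,0]]]' | sed -n '2p;4p'
```

```text
tool_pos: [0.5296, -0.3832, 0.1389]
wrist_force: [1.4, 4.4, 1.7]
tool_pos: [0.5288, -0.3979, 0.1305]
wrist_force: [-2.1, 6.7, 5.2]
```

```bash
python3 -m crank '[[[-0.5,0,0.1,0,0,0],[-0.4,0,0,0,0,0],[0,0,0,0,0,0]]]' | sed -n '2p;4p'
python3 -m crank '[[[-0.4,0,0,0,0,0],[-0.4,0,0,0,0,0],[0,0,0,0,0,0]]]' | sed -n '2p;4p'
python3 - <<'E'
from h import *
m,a=snap('scene','s5.png')
cv2.imwrite('pics/c5.png',cv2.resize(a[170:280,70:200],(708,600),interpolation=cv2.INTER_CUBIC))
E
```

```text
tool_pos: [0.5296, -0.4028, 0.1314]
wrist_force: [-2.0, 21.1, 15.9]
tool_pos: [0.5307, -0.4089, 0.1332]
wrist_force: [-4.2, 27.5, 24.9]
```

View pics/c5.png

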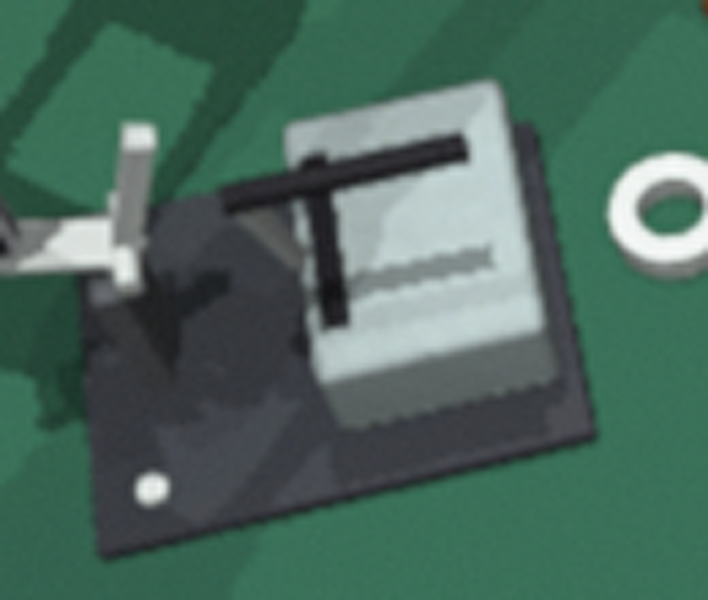

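The claw stands upright (135,195) and the tab lies flat, so the catch is fully over. Next I back off, rise, and go above the grip.

```bash
python3 -m crank '[[[0.7,0,0,0,0,0],[0.5,0,-1,0,0,0],[0,0,-3.5,0,0,0],[0,0,-3.9,0,0,0],[0,0,-3.9,0,0,0],[0,0,-3.7,0,0,0],[0,0,0,0,0,0]]]' | sed -n '2p;4p'
python3 -m crank '[[[3.9,1.2,0,0,0,0],[3.9,1.2,0,0,0,0],[3.9,1.2,0,0,0,0],[3.9,1.2,0,0,0,0],[0,0,0,0,0,0],[0,0,0,0,0,0]]]' 4.5 | sed -n '2p;4p'
python3 - <<'E'
from h import *
go([.579,-.241,.182],.013)
m,im=snap('wrist','w6.png');
for X in([.529,-.36,.11],[.579,-.241,.2],[.579,-.291,.2]): print(proj(m,X).round())
E
```

```text
tool_pos: [0.5326, -0.4079, 0.3006]
wrist_force: [0.8, -0.5, 2.2]
tool_pos: [0.5752, -0.246, 0.2895]
wrist_force: [-0.3, -0.5, -0.4]
t 13.28 pos [ 0.5752 -0.246   0.2895] F [-0.3 -0.5 -0.4] w 0.528 q6 -0.46
turn(tool) [-0.     0.001  0.009] cm in goal axes [ 0.49  0.38 10.75] cm now axes [ 0.5   0.39 10.75]
[216. 262.]
[263. 185.]
[262. 244.]
```

View pics/w6.png

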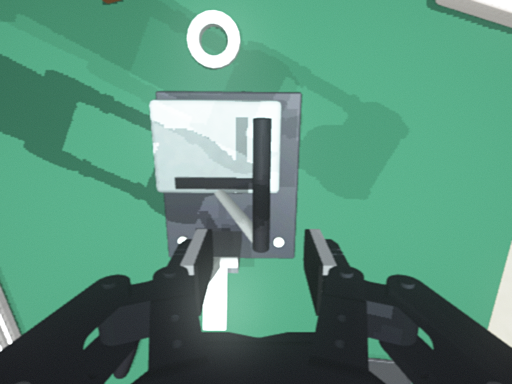

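The grip is at column 262, rows 118–250, against a projected (263,185). I'm aligned, so I descend and grip.

```bash
python3 -m crank '[[[0.5,0.3,2.7,0,0,0],[0,0,2.7,0,0,0],[0,0,2.7,0,0,0],[0,0,2.5,0,0,0],[0,0,0,0,0,0],[0,0,0,0,0,0]]]' | sed -n '2p;4p'
python3 -m crank '[[[0,0,0,0,0,0],[0,0,0,0,0,0],[0,0,0,0,0,0],[0,0,0,0,0,0],[0,0,0,0,0,0]]]' 0 50
python3 - <<'E'
import numpy as np
f=.35-np.linspace(0,.86,15);print(np.c_[.35-f[1:],np.diff(.15*np.sin(f))*100,-np.diff(.15*np.cos(f))*100].round(2))
E
```

```text
tool_pos: [0.5759, -0.2435, 0.1818]
wrist_force: [0.3, 0.0, 0.4]
time: 14.25
tool_pos: [0.578, -0.2437, 0.1866]
tcp_rot: [2.199, 2.239, -0.001]
wrist_force: [-5.4, -2.4, 5.8]
width: 0.142
grip_force: 49.0
[[ 0.06 -0.87 -0.29]
 [ 0.12 -0.89 -0.23]
 [ 0.18 -0.9  -0.18]
 [ 0.25 -0.91 -0.12]
 [ 0.31 -0.92 -0.07]
 [ 0.37 -0.92 -0.01]
 [ 0.43 -0.92  0.05]
 [ 0.49 -0.92  0.1 ]
 [ 0.55 -0.91  0.16]
 [ 0.61 -0.9   0.21]
 [ 0.68 -0.88  0.27]
 [ 0.74 -0.86  0.32]
 [ 0.8  -0.84  0.37]
 [ 0.86 -0.82  0.42]]
```

```bash
python3 -m crank '[[[0,-0.87,-0.29,0,0,0],[0,-0.89,-0.23,0,0,0],[0,-0.9,-0.18,0,0,0],[0,-0.91,-0.12,0,0,0],[0,-0.92,-0.07,0,0,0],[0,-0.92,0,0,0,0],[0,-0.92,0.05,0,0,0]]]' | tail -5
python3 -m crank '[[[0,-0.92,0.1,0,0,0],[0,-0.91,0.16,0,0,0],[0,-0.9,0.21,0,0,0],[0,-0.88,0.27,0,0,0],[0,-0.86,0.32,0,0,0],[0,-0.84,0.37,0,0,0],[0,-0.82,0.42,0,0,0],[0,0,0,0,0,0]]]'
```

```text
tool_pos: [0.5205, -0.2446, 0.1979]
tcp_rot: [2.192, 2.23, 0.014]
wrist_force: [8.9, 1.8, 14.4]
width: 0.146
grip_force: 49.8
time: 15.5
tool_pos: [0.4576, -0.2456, 0.179]
tcp_rot: [2.194, 2.232, 0.011]
wrist_force: [6.9, 3.6, 12.5]
width: 0.139
grip_force: 53.9
```

```bash
python3 -m crank '[[[0,-0.3,0.1,0,0,0],[0,0,0,0,0,0],[0,0,0,0,0,0],[0,0,0,0,0,0],[0,0,0,0,0,0],[0,0,0,0,0,0],[0,0,0,0,0,0],[0,0,0,0,0,0]]]'
python3 - <<'E'
from h import *
m,a=snap('scene','s7.png')
cv2.imwrite('pics/c7.png',cv2.resize(a[130:310,70:410],(800,424),interpolation=cv2.INTER_CUBIC))
E
```

```text
time: 16.17
tool_pos: [0.4567, -0.2456, 0.1785]
tcp_rot: [2.192, 2.231, 0.014]
wrist_force: [8.7, 3.4, 9.5]
width: 0.14
grip_force: 53.6
```

View pics/c7.png

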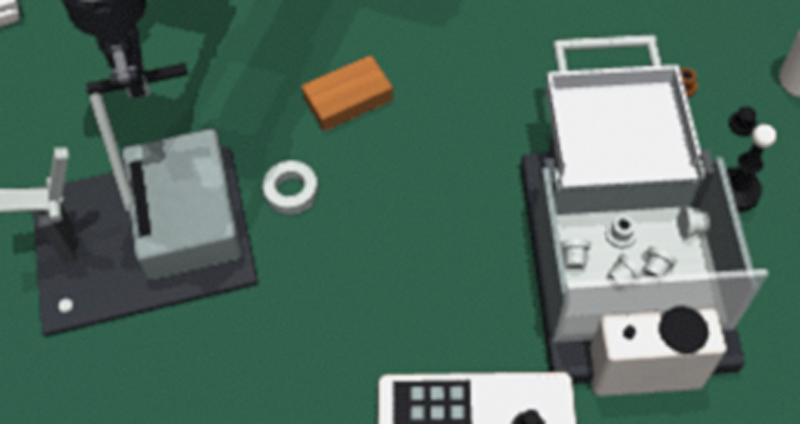

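The lever is pulled back and held at (125,78), the catch is over at (55,180), the tray is level and empty at (620,125), and the five bushes lie in the hopper around (630,245). Handing in.

```bash
python3 -c "
from workcell import *
print(finish_job())"
```

```text
the job is handed in; nothing more can be done
None
```

I handed the job in at about 16 s with all five bushes in the hopper, the tray level, the catch fully over, and the lever held at an estimated 0.83 rad; no verdict came back.

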